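# Take the toy fire tower apart

### The arm

A 7-joint arm with a two-finger parallel gripper is mounted at the origin on the work surface. World frame = base frame: x ahead of the robot, y to its left, z up, the work surface at z = 0. Lengths are in mm, angles in degrees, forces in N, time in s.
With the tool pointing down it reaches from about 375 to 925 mm from the base axis. Payload 3.1 kg.
Tool frame: the origin (TCP) lies between the finger pads; the fingertips stand 8 mm ahead of it and the grasp point (between the pads) lies 11 mm behind it; z points along the fingers, y is the line along which they close (so a half turn about z gives the same grasp; the last joint's range is limited). The gripper opens to 85 mm and grips with 20 to 120 N. Pads are 22 mm wide; open, the fingers measure 114 mm over their backs; the gripper's body (76 mm by 85 mm) begins 54 mm behind the grasp point. The pads swing forward as they close: fully open they stand 13 mm farther back than shut.
Start: joints at [-68.801, 21.939, 2.515, 91.553, -1.026, 66.532, -2.859], TCP at [293.08, 580.179, 239.269] pointing down, gripper open.
Joint ranges: [-149.38, 149.38], [-23.57, 123.04], [-84.95, 90], [0, 143.3], [-89.99, 269.99], [3.08, 112.72], [-163.45, 163.45]. Speed limits (degrees/s): [159.86, 159.86, 180, 180, 180, 180, 180].

### API

Orientations are given as a 3x3 rotation matrix whose columns are the frame's x, y, z axes.
In Python, from rig import r, vision gives the robot as it stands. The module is installed in compiled form; this text tells all that it offers.
- The arm moves only by the tool jog_arm, never from a script. Its argument "increments" is a list that holds one entry, the list of rows, each a list of 7 numbers: the closure, from -1 (fully open) to 1 (shut), so that 0 is half open, then the shift along the tool's x, y, z scaled (see below), then the turn, a rotation vector about the tool's x, y, z scaled (see below). In form: [[[jaw, dx, dy, dz, wx, wy, wz], ...]]. A call has exactly 10 rows; each row is the pose to reach, as a shift and turn from the pose commanded when the call began, along the tool's axes at that moment; what a row does not reach only later rows make up. The controller multiplies each number of a shift by 1 m and each number of a turn by pi/2 rad. A row lasts 1/8 s, in which the tool goes at most 62.5 mm and 10.7 degrees, less where a joint would pass 70% of its speed; a pose out of reach is approached as far as the arm can. A call with a number of a shift or a turn outside -1 to 1 is refused whole. A call with a gripper value outside its range is refused whole. The fingers move at their own pace and stop on an object; "force" is the grip in N (left out, the last holds). Time passes only in rows, so rows that repeat a pose let the fingers close, or fill a call up. It gives the time, the measured TCP pose, the force, the opening and the grip force at its end, in the units of the state.
- r.get_state(): the state, without advancing time (a new reading comes with each control period).
- vision.get_image(name): name is "scene" or "top" or "wrist"; returns (picture, depth): 400x640x3 uint8, blue, green, red; 400x640 float32, mm along the optical axis (not along the pixel's ray), 0 where there is no reading.
- vision.camera_info(name): a dict with "fx", "fy", "cx", "cy" (pixels), "R" (3x3) and "t" (3): a world point X has camera coordinates R X + t. Camera axes: x right, y down, z forward; pixel columns grow to the right and rows downward; lengths in mm; the calibration is good to about 2 mm. A picture is of the moment at which its call begins: read the wrist's pose just before it. camera_info takes no time and is no camera call; for the wrist camera it gives the pose at the moment of the call.
- r.job_done(): hands the job in; it is judged then, once.
Trained networks look in the newest picture that a camera, given by its name, has taken for a name from the list of things; names that differ only in an ending like _2 or _b are one class to them, and where a whole thing is asked for, a point or a joint stands for the part that bears it (a point fixed in the world has none). Each returns a list of dicts, best first, with "score" (0 to 1); they miss things now and then, are a little off and sometimes report something else, mostly with a low value. They report only what shows in the picture. A call takes as long as a camera call. They do not tell look-alikes from the thing itself.
- vision.look_for(target, camera): "point" ([column, row] in pixels, amid what is visible of it).
The state is a dict: "time_s": time; "qpos": joint angles; "dq": joint speeds; "joint_efforts": joint torques, N m; "tool_pos": TCP position; "ee_rot": TCP orientation; "contact_force": force on the tool from outside, world axes, zero at the start; "torque": the same for the moment, N m; "gripper_width": opening from 0.0 (shut) to 1.0 (fully open); "finger_force": force on a finger pad.
Only numpy, scipy, OpenCV 4.12 (cv2) and the standard library are available. Lean on these libraries where they do the work, as an engineer would, in place of code of your own. Each camera call takes 0.05 s, during which the arm holds its last target. There are 200 camera calls.

### The job

Put the toy fire tower away, from the top down and one piece at a time: stand the helicopter upright on the middle of the round landing pad, lay the upper floor board lengthwise across the two wooden rests, stand the loose storey upright in the tray, then lay the lower floor board squarely on top of the first board. Set each piece down and let go of it, rather than dropping it. Leave the ground floor on its mat and do not knock the other toys about.

Things in the scene. Friction and masses are not known exactly. Their poses are not given: they have to be found in the camera images.
- helicopter_mid (a point): yellow toy helicopter on top of the tower, 150 mm long (nose to -x), 66 mm tall, 90 g. Point: middle of the cabin, 36 mm above the skids' underside. Cabin 70 mm long (x), 36 mm wide (y, sides to grip), from 16 to 54 mm up; skids 46 mm wide overall, 6 mm high. On top a fixed rotor bar along x, 120 x 12 mm, 66 mm up: fingers pass either side of it. z up
- upper_board_mid (a point): plywood floor board with a grey top, 180 mm long (its x), 64 mm wide (its y), 9 mm thick, about 70 g, loose; the point is its centre, 4.5 mm above its underside. It lies on the loose storey, overhanging it by 10 mm on each long side and 25 mm at the ends, and carries the helicopter. z is up
- storey_mid (a point): loose storey of the tower: a hollow plywood box of four walls, open at top and bottom, 130 mm long (its x), 44 mm wide (its y, the sides to grip), 60 mm tall, about 110 g; the point is its centre, 30 mm above its underside. It stands between the two boards. z is up
- lower_board_mid (a point): plywood floor board with a grey top, 180 mm long (its x), 64 mm wide (its y), 9 mm thick, about 70 g, loose; the point is its centre, 4.5 mm above its underside. It lies on the fixed ground floor, overhanging it by 10 mm on each long side and 25 mm at the ends. z is up
- tower: ground floor of the tower, fixed: plywood, 130 mm long (x), 44 mm wide (y), top 55 mm above the table, on a chequered mat 5 mm thick, 120 mm wide, from -90 to +150 mm along x. Origin on the table under the middle of the ground floor
- pad: round grey landing pad, fixed, 150 mm across, 12 mm thick, with a white ring and an H on top; origin at the centre of its underside, on the table
- rests: place for the pile of boards, fixed: two wooden cross-bars, each 20 mm (x) by 50 mm (y), 25 mm tall, at x = -60 and +60 mm, joined by a 6 mm thick, 30 mm wide strip. A board lies along x across both, with free room below its middle for fingers. Origin on the table, midway between the bars
- tray: open wooden tray, fixed, 200 mm (x) by 140 mm (y) outside, rim 26 mm high, walls and floor 5 mm thick; origin at the centre of its underside, on the table
- chair: bystander, loose, to be left alone: small wooden toy chair, 30 x 30 x 50 mm, standing on the mat at one end of the tower; origin at the centre of its underside
- stool: bystander, loose, to be left alone: round toy table, 72 mm across, 42 mm tall; origin at the centre of its underside
- digger: bystander, loose, to be left alone: orange toy digger, about 120 mm long, 60 mm tall; origin at the centre of its underside
- cup: bystander, loose, to be left alone: blue toy cup standing mouth up, 68 mm across, 70 mm tall; origin at the centre of its underside
- arch: bystander, loose, to be left alone: wooden toy arch, 86 x 34 x 58 mm; origin at the centre of its underside
- cone: bystander, loose, to be left alone: toy cone of rings, 80 mm across, 99 mm tall; origin at the centre of its underside
- stairs: bystander, loose, to be left alone: wooden toy steps, 100 x 50 x 60 mm; origin at the centre of its underside
Not all that is in view belongs to the job. There is more than one size of the tray; the one meant has the size given above.

How it is judged:
By the outcome, as a careful person would: the job done as asked, in the order asked, and still so for the second after the job is handed in, with the robot touching nothing.
It also fails if it takes over 72 s, if anything falls off the work surface, if the arm or the gripper's body presses on something with over 40 N, if the wrist force passes 120 N, or if a joint passes its speed limit or range.

## Working session

There is one attempt and no reset: what is moved stays moved. The work goes in short steps, Python scripts to look and compute and a tool call to move; the robot and the scene stay as the last step left them, time stands still between calls to the robot, and variables do not carry over. Pictures are saved under pics/ and viewed, at most 10 in all, crops included, and the job is handed in when it is done.

Besides the shell and the picture viewer there is one more tool, called after "Emit:" by a JSON object that holds its "op" and its "data". jog_arm: Moves the arm, as the interface text tells. Its arguments: {"type":"object","properties":{"increments":{"type":"array","items":{"type":"array","items":{"type":"array","items":{"type":"number"}}}},"force":{"type":"number"}},"required":["increments"]}

```bash
mkdir -p pics; cat > h.py <<'E'
from rig import r, vision
import numpy as np, cv2
def grab(n):
    im,d=vision.get_image(n); return im,d,vision.camera_info(n)
def px2w(c,u,v,z=None,d=None):
    R=np.array(c["R"]);t=np.array(c["t"]).ravel()
    ray=R.T@np.array([(u-c["cx"])/c["fx"],(v-c["cy"])/c["fy"],1.]);o=-R.T@t
    return o+ray*(d if d is not None else (z-o[2])/ray[2])
def cloud(d,c):
    v,u=np.mgrid[:d.shape[0],:d.shape[1]]
    p=np.stack([(u-c["cx"])/c["fx"]*d,(v-c["cy"])/c["fy"]*d,d],-1)
    return (p-np.array(c["t"]).ravel())@np.array(c["R"])
E
python3 - <<'E'
from h import *
s=r.get_state();print(s["time_s"],s["tool_pos"],np.round(s["ee_rot"],3).tolist(),s["gripper_width"])
for n in ["top","scene"]:
    im,d,c=grab(n);cv2.imwrite(f"pics/{n}0.png",im);np.save(f"pics/{n}0.npy",d)
    for t in ["helicopter_mid","upper_board_mid","storey_mid","lower_board_mid","tower","pad","rests","tray","chair"]:
        o=vision.look_for(t,n)[:3]
        for k in o:
            u,v=k["point"]; print(n,t,round(k["score"],2),np.round([u,v]),np.round(px2w(c,u,v,d=d[int(v),int(u)])))
E
```

```text
0.0 [292.64927254 579.35485907 237.85965403] [[-0.893, 0.451, -0.001], [0.451, 0.893, -0.002], [-0.0, -0.003, -1.0]] 1.0005856409514344
top helicopter_mid 0.77 [272. 153.] [628. 104. 197.]
top helicopter_mid 0.41 [463. 201.] [ 514. -501.   54.]
top lower_board_mid 0.49 [273. 153.] [628. 101. 197.]
top tower 0.87 [283. 158.] [629.  74. 132.]
top pad 0.75 [407. 203.] [ 511. -331.   13.]
top pad 0.29 [274. 152.] [630.  96. 197.]
top rests 0.69 [341. 159.] [ 659. -114.    4.]
top tray 0.93 [203. 210.] [483. 340.   8.]
top tray 0.68 [211. 297.] [205. 303.   7.]
top chair 0.55 [263. 129.] [754. 148.  22.]
top chair 0.24 [464. 201.] [ 511. -501.   64.]
scene helicopter_mid 0.62 [312. 236.] [659. 119. 183.]
scene upper_board_mid 0.93 [315. 251.] [659. 129. 134.]
scene storey_mid 0.7 [316. 261.] [659. 132.  94.]
scene storey_mid 0.41 [310. 288.] [688. 138.   7.]
scene lower_board_mid 0.9 [315. 269.] [668. 137.  75.]
scene tower 0.8 [308. 290.] [694. 138.   5.]
scene tower 0.39 [317. 261.] [655. 132.  91.]
scene pad 0.85 [254. 181.] [ 527. -320.   12.]
scene rests 0.77 [264. 237.] [660. -98.   6.]
scene tray 0.66 [410. 285.] [480. 319.   4.]
scene tray 0.59 [463. 231.] [199. 306.   6.]
scene chair 0.51 [292. 299.] [758. 146.  35.]
```

View pics/top0.png

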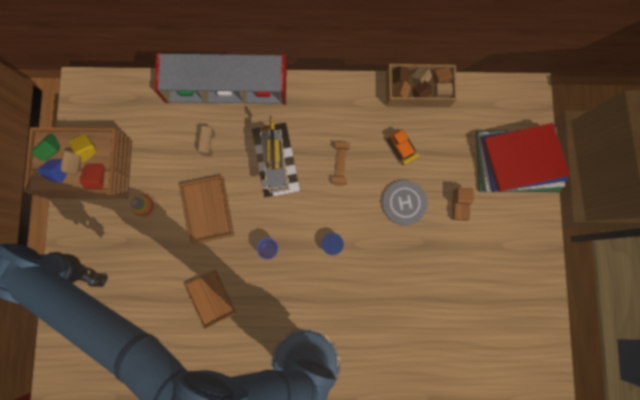

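View pics/scene0.png

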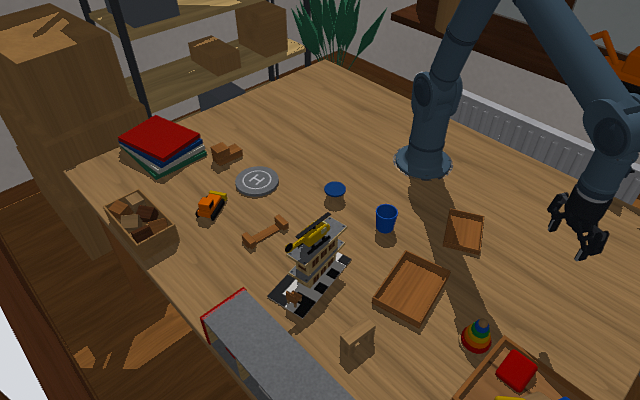

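The tower carries the helicopter at top (272,153). The pad is at (405,202) and the rests at (340,162). There are two trays, a large one at (205,208) and a small one at (210,298). Next I'll measure the geometry from depth.

```bash
python3 - <<'E'
from h import *
c=vision.camera_info("top");d=np.load("pics/top0.npy");im=cv2.imread("pics/top0.png");P=cloud(d,c);P[d==0]=np.nan
def rect(name,box,z0,z1):
    u0,u1,v0,v1=box;q=P[v0:v1,u0:u1].reshape(-1,3);q=q[(q[:,2]>z0)&(q[:,2]<z1)]
    if len(q)<4: print(name,len(q));return
    (x,y),(w,h),a=cv2.minAreaRect(q[:,:2].astype(np.float32));print(name,len(q),"c",round(x),round(y),"wh",round(w),round(h),"ang",round(a,1),"zmed",round(float(np.median(q[:,2])),1))
T=(235,310,105,205)
rect("heli",T,155,260);rect("rotor",T,195,215);rect("ub",T,125,142);rect("lb",T,58,72);rect("mat",T,2.5,9);rect("chair",(235,285,100,140),15,55)
rect("trayL",(165,240,165,250),15,32);rect("trayS",(175,240,262,335),15,32)
rect("rests",(325,355,130,195),18,32);rect("restsall",(325,355,130,195),3,32);rect("pad",(375,435,170,235),7,18)
for n,u,v in[("arch",205,138),("cone",141,204),("cup",267,247),("stool?",332,243),("digger",402,146),("stairs",462,202)]:
    rect(n,(u-22,u+22,v-26,v+26),25,110)
print("cam",-np.array(c["R"]).T@np.array(c["t"]).ravel())
big=cv2.resize(im[100:210,225:365],None,fx=5,fy=5,interpolation=cv2.INTER_CUBIC);cv2.imwrite("pics/crop.png",big)
E
```

```text
heli 441 c 663 104 wh 161 37 ang 2.1 zmed 188.3
rotor 161 c 661 105 wh 157 12 ang 2.6 zmed 198.4
ub 814 c 628 105 wh 182 64 ang 7.4 zmed 133.3
lb 93 c 652 105 wh 225 63 ang 8.1 zmed 63.6
mat 1821 c 676 119 wh 343 252 ang 0.7 zmed 4.5
chair 67 c 803 148 wh 112 143 ang 2.3 zmed 31.2
trayL 401 c 485 328 wh 202 141 ang 13.0 zmed 24.3
trayS 227 c 200 308 wh 154 109 ang 27.6 zmed 19.7
rests 183 c 647 -108 wh 49 140 ang 86.2 zmed 25.0
restsall 724 c 651 -109 wh 221 99 ang 0.1 zmed 6.7
pad 1523 c 517 -328 wh 206 185 ang 5.5 zmed 12.4
arch 331 c 711 334 wh 37 88 ang 84.8 zmed 57.2
cone 459 c 518 562 wh 131 62 ang 50.5 zmed 53.9
cup 167 c 358 124 wh 62 66 ang 0.3 zmed 64.6
stool? 396 c 375 -81 wh 67 70 ang 0.5 zmed 42.0
digger 464 c 701 -316 wh 109 59 ang 30.9 zmed 34.6
stairs 543 c 538 -520 wh 84 174 ang 59.6 zmed 42.3
cam [ 302.24923155    7.19888563 1432.31212774]
```

View pics/crop.png

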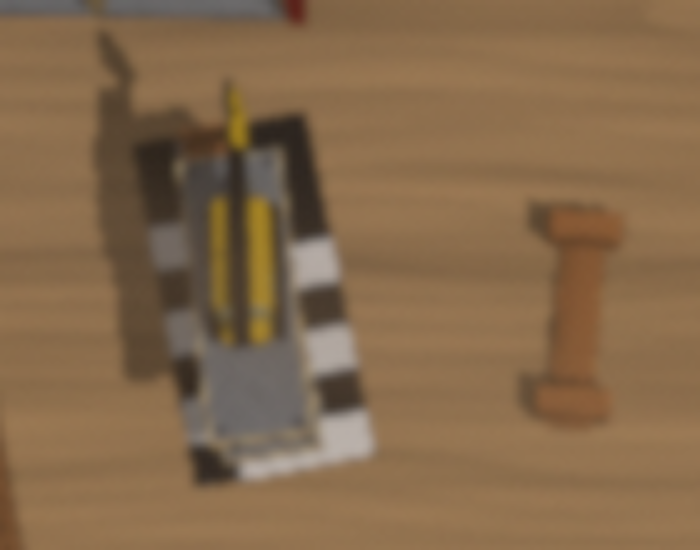

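Tower with helicopter nose towards the robot, tail to the far side. The large tray at (205,208) measures 202×141 mm, so it is the one meant; the small one (154×109) at (210,298) is not. The other possible confusions are the two blue things at (267,247) and (332,243), and the stairs at (463,201), which scored low as helicopter. None of these is my target. Next: helicopter pose and the first move.

```bash
cat >> h.py <<'E'
from scipy.spatial.transform import Rotation as Ro
def yawR(yaw):  # tool down, tool y along world yaw+90 
    a=np.radians(yaw); y=np.array([-np.sin(a),np.cos(a),0]); z=np.array([0,0,-1.]); return np.stack([np.cross(y,z),y,z],1)
def goto(p,yaw,s=None):
    s=s or r.get_state(); R=np.array(s["ee_rot"]);p0=np.array(s["tool_pos"])
    sh=R.T@(np.array(p)-p0); w=Ro.from_matrix(R.T@yawR(yaw)).as_rotvec()/(np.pi/2)
    print("goto",p,yaw,"-> shift",np.round(sh/1000,4),"turn",np.round(w,4))
E
python3 - <<'E'
from h import *
c=vision.camera_info("top");d=np.load("pics/top0.npy");P=cloud(d,c)
q=P[105:205,235:310].reshape(-1,3)
for a,b in((165,180),(180,192),(194,206)):
    k=q[(q[:,2]>a)&(q[:,2]<b)]; x=np.sort(k[:,0]); print(a,b,len(k),x[[0,2,len(x)//2,-3,-1]].round(),np.round(k.mean(0)))
    k=k[k[:,0]<690];print(cv2.fitLine(k[:,:2].astype(np.float32),cv2.DIST_L2,0,.01,.01).ravel(),cv2.minAreaRect(k[:,:2].astype(np.float32)))
cw=vision.camera_info("wrist");s=r.get_state();R=np.array(s["ee_rot"])
o=-np.array(cw["R"]).T@np.array(cw["t"]).ravel();print("wristcam in tool",R.T@(o-np.array(s["tool_pos"])),(np.array(cw["R"])@R).round(2).tolist(),cw["fx"])
goto([645,105,330],5)
E
```

```text
165 180 52 [590. 592. 606. 724. 727.] [636. 102. 173.]
[9.4681913e-01 3.2176623e-01 6.0785223e+02 9.9660263e+01] ((629.941650390625, 102.9149398803711), (79.75208282470703, 35.834651947021484), 3.6286661624908447)
180 192 200 [603. 604. 644. 735. 744.] [648. 103. 186.]
[9.9985433e-01 1.7069468e-02 6.3916296e+02 1.0222168e+02] ((638.7332763671875, 104.0636978149414), (70.47603607177734, 35.607139587402344), 1.9106007814407349)
194 206 169 [583. 583. 643. 735. 739.] [645. 104. 198.]
[9.9831921e-01 5.7954438e-02 6.3536908e+02 1.0332621e+02] ((636.3321533203125, 103.38279724121094), (107.71183013916016, 11.867213249206543), 2.050401449203491)
wristcam in tool [  76.54105866    1.77052387 -135.04913858] [[0.0, 1.0, 0.0], [-0.95, 0.0, -0.3], [-0.3, -0.0, 0.95]] 307.6188881285863
goto [645, 105, 330] 5 -> shift [-0.5284 -0.2655 -0.0907] turn [ 0.     -0.     -0.3533]
```

Emit:
{"op": "jog_arm", "data": {"increments": [[[-1,-0.05,-0.026,-0.03,0,0,-0.08],[-1,-0.105,-0.054,-0.062,0,0,-0.16],[-1,-0.16,-0.082,-0.062,0,0,-0.24],[-1,-0.215,-0.11,-0.062,0,0,-0.326],[-1,-0.27,-0.139,-0.062,0,0,-0.326],[-1,-0.325,-0.167,-0.062,0,0,-0.326],[-1,-0.38,-0.195,-0.062,0,0,-0.326],[-1,-0.435,-0.224,-0.062,0,0,-0.326],[-1,-0.49,-0.252,-0.062,0,0,-0.326],[-1,-0.523,-0.269,-0.062,0,0,-0.326]]], "force": 40}}

```text
time_s: 2.25
tool_pos: [640.2, 99.8, 301.5]
ee_rot: [[-0.999, -0.04, 0.001], [-0.04, 0.999, -0.002], [-0.001, -0.002, -1.0]]
contact_force: [-0.5, 0.1, 0.3]
gripper_width: 0.999
finger_force: 0.0
```

```bash
python3 - <<'E'
from h import *
im,d,c=grab("wrist");cv2.imwrite("pics/w1.png",im);np.save("pics/w1.npy",d)
s=r.get_state();print(s["time_s"],s["tool_pos"],np.round(s["ee_rot"],3).tolist())
im2,d2,c2=grab("top");cv2.imwrite("pics/top1.png",im2);np.save("pics/top1.npy",d2)
P=cloud(d,c);P[d==0]=0;q=P.reshape(-1,3)
q=q[(abs(q[:,0]-640)<160)&(abs(q[:,1]-105)<70)]
for n,a,b in(("cabintop",182,192),("rotor",194,205),("ub",129,138),("lb",60,70)):
    k=q[(q[:,2]>a)&(q[:,2]<b)];print(n,len(k),cv2.minAreaRect(k[:,:2].astype(np.float32)) if len(k)>3 else "",np.median(k[:,2]))
# rests & pad & tray from unobstructed top view
P=cloud(d2,c2)
def pts(u0,u1,v0,v1,a,b):
    k=P[v0:v1,u0:u1].reshape(-1,3);return k[(k[:,2]>a)&(k[:,2]<b)][:,:2].astype(np.float32)
for n,bx in(("rests",(325,355,130,195,20,30)),("trayL",(165,240,165,250,18,32)),("rest far",(325,355,130,160,20,30)),("rest near",(325,355,160,195,20,30))):
    print(n,cv2.minAreaRect(pts(*bx)))
k=pts(375,435,170,235,9,16);m=np.median(k,0);k=k[np.hypot(*(k-m).T)<85];print("pad",cv2.minEnclosingCircle(k),k.mean(0))
goto([638,104,157],2.5,s)
E
```

```text
2.3 [642.7102397   93.34014363 301.39126745] [[-0.999, -0.033, 0.004], [-0.033, 0.999, -0.007], [-0.004, -0.007, -1.0]]
cabintop 2123 ((668.8187255859375, 96.4156723022461), (123.37618255615234, 36.26655578613281), 1.6906933784484863) 186.53860195335642
rotor 2195 ((663.70751953125, 96.87055969238281), (158.48533630371094, 12.03176498413086), 2.6438331604003906) 198.57458734451436
ub 6684 ((631.2252807617188, 96.82408905029297), (179.8421173095703, 64.12938690185547), 7.130568981170654) 133.23248858978997
lb 0  nan
rests ((646.2637939453125, -107.99179077148438), (49.297630310058594, 140.38267517089844), 86.34095764160156)
trayL ((485.60968017578125, 328.3911437988281), (201.2198486328125, 140.78964233398438), 12.545286178588867)
rest far ((706.3843994140625, -112.39628601074219), (47.23518753051758, 21.40138816833496), 89.6576919555664)
rest near ((586.4721069335938, -104.30619049072266), (49.295536041259766, 21.1578311920166), 85.21177673339844)
pad ((513.4044799804688, -324.46435546875), 78.63668823242188) [ 513.91547 -321.03632]
goto [638, 104, 157] 2.5 -> shift [0.0049 0.0118 0.1443] turn [-0.0042  0.0023 -0.0069]
  return _methods._mean(a, axis=axis, dtype=dtype,
  ret = ret.dtype.type(ret / rcount)
```

View pics/w1.png

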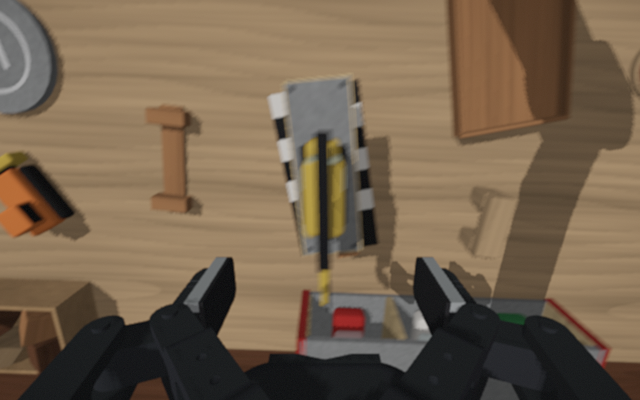

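The wrist view shows the helicopter near (322,190) and clear of the fingers. The arm was still settling when I took it, so I'll re-read once it has settled.

```bash
cat >> h.py <<'E'
def heli(q):
    for n,a,b in(("cabintop",182,192),("rotor",194,205),("ub",129,138)):
        k=q[(q[:,2]>a)&(q[:,2]<b)]; x0=k[:,0].min(); k=k[k[:,0]<x0+(70 if n=="cabintop" else 999)]
        print(n,len(k),"xmin",round(x0),cv2.minAreaRect(k[:,:2].astype(np.float32)))
E
python3 - <<'E'
from h import *
im,d,c=grab("wrist");s=r.get_state();print(s["time_s"],s["tool_pos"],np.abs(s["dq"]).max())
im,d,c=grab("wrist");s=r.get_state();print(s["time_s"],s["tool_pos"],np.abs(s["dq"]).max(),s["ee_rot"][0])
P=cloud(d,c);P[d==0]=0;q=P.reshape(-1,3)
q=q[(abs(q[:,0]-640)<160)&(abs(q[:,1]-105)<70)];heli(q)
goto([638,104,157],2.5,s)
E
```

```text
2.4 [639.81495926  99.93625711 301.21339326] 4.082402443694401
2.45 [638.85535168 103.16751395 301.08939754] 2.8046590533506452 [-9.99127350e-01 -4.17657567e-02 -3.98835924e-04]
cabintop 2042 xmin 603 ((638.1700439453125, 106.157470703125), (69.82798767089844, 35.9125862121582), 3.6840591430664062)
rotor 2189 xmin 581 ((660.67431640625, 107.50361633300781), (159.86956787109375, 11.966927528381348), 3.4029760360717773)
ub 6730 xmin 534 ((627.2015380859375, 107.60348510742188), (180.1590576171875, 64.12616729736328), 7.756492614746094)
goto [638, 104, 157] 2.5 -> shift [0.0008 0.0009 0.1441] turn [ 0.0001 -0.0003 -0.0012]
```

Emit:
{"op": "jog_arm", "data": {"increments": [[[-1,0,0.0015,0.04,0,0,-0.011],[-1,0,0.0015,0.085,0,0,-0.011],[-1,0,0.0015,0.12,0,0,-0.011],[-1,0,0.0015,0.138,0,0,-0.011],[-1,0,0.0015,0.144,0,0,-0.011],[-1,0,0.0015,0.144,0,0,-0.011],[0.5,0,0.0015,0.144,0,0,-0.011],[0.5,0,0.0015,0.144,0,0,-0.011],[0.5,0,0.0015,0.144,0,0,-0.011],[0.5,0,0.0015,0.144,0,0,-0.011]]], "force": 40}}

```text
time_s: 3.7
tool_pos: [639.3, 105.6, 158.2]
ee_rot: [[-0.998, -0.061, 0.002], [-0.061, 0.998, 0.001], [-0.002, 0.0, -1.0]]
contact_force: [0.2, -0.3, 2.9]
gripper_width: 0.42
finger_force: 39.5
```

Emit:
{"op": "jog_arm", "data": {"increments": [[[0.5,0,0,-0.012,0,0,0],[0.5,0,0,-0.05,0,0,0],[0.5,0.008,-0.02,-0.09,0,0,0],[0.5,0.022,-0.065,-0.1,0,0,0],[0.5,0.042,-0.12,-0.1,0,0,0],[0.5,0.064,-0.18,-0.1,0,0,0],[0.5,0.086,-0.24,-0.1,0,0,0],[0.5,0.107,-0.3,-0.1,0,0,0],[0.5,0.128,-0.36,-0.1,0,0,0],[0.5,0.142,-0.4,-0.1,0,0,0]]]}}

```text
time_s: 4.95
tool_pos: [519.6, -305.2, 257.8]
ee_rot: [[-0.998, -0.059, -0.0], [-0.059, 0.998, -0.0], [0.0, -0.0, -1.0]]
contact_force: [-0.1, 0.5, -1.3]
gripper_width: 0.424
finger_force: 39.9
```

Emit:
{"op": "jog_arm", "data": {"increments": [[[0.5,0.004,-0.011,0.02,0,0,0],[0.5,0.008,-0.018,0.05,0,0,0],[0.5,0.008,-0.02,0.08,0,0,0],[0.5,0.008,-0.02,0.1,0,0,0],[0.5,0.008,-0.02,0.11,0,0,0],[0.5,0.008,-0.02,0.11,0,0,0],[0.5,0.008,-0.02,0.11,0,0,0],[0.5,0.008,-0.02,0.11,0,0,0],[0.5,0.008,-0.02,0.11,0,0,0],[0.5,0.008,-0.02,0.11,0,0,0]]]}}

```text
time_s: 6.2
tool_pos: [514.9, -322.8, 147.6]
ee_rot: [[-0.998, -0.062, 0.001], [-0.062, 0.998, -0.0], [-0.001, -0.0, -1.0]]
contact_force: [-0.3, 0.1, -0.7]
gripper_width: 0.419
finger_force: 39.8
```

```bash
python3 - <<'E'
from h import *
s=r.get_state();im,d,c=grab("wrist");print(s["time_s"],s["tool_pos"],np.abs(s["dq"]).max(),np.round(s["ee_rot"],3).tolist(),s["gripper_width"])
cv2.imwrite("pics/w2.png",im);np.save("pics/w2.npy",d)
P=cloud(d,c);P[d==0]=0
q=P.reshape(-1,3);m=(abs(q[:,2]-12)<5)&(np.hypot(q[:,0]-514,q[:,1]+325)<90);k=q[m]
from scipy.optimize import least_squares
h=cv2.convexHull(k[:,:2].astype(np.float32))[:,0]
print("hull bbox",h.min(0),h.max(0),len(k))
f=least_squares(lambda p:np.hypot(*(h-p).T)-75,[514,-325],loss="soft_l1",f_scale=2);print("pad",f.x,np.abs(f.fun).mean(),np.median(k[:,2]))
k=q[(q[:,2]>50)&(np.hypot(q[:,0]-514,q[:,1]+325)<120)]
for v in range(40,140,8):
    b=k[(k[:,2]>=v)&(k[:,2]<v+8)]
    if len(b):print(v,len(b),b[:,0].min().round(),b[:,0].max().round(),b[:,1].min().round(),b[:,1].max().round())
E
```

```text
6.2 [ 514.85502948 -322.78100069  147.62682736] 0.18581511175494048 [[-0.998, -0.062, 0.001], [-0.062, 0.998, -0.0], [-0.001, -0.0, -1.0]] 0.4186168432469029
hull bbox [ 441.10565 -397.22733] [ 573.9821  -248.42836] 12083
pad [ 515.78366232 -322.94777236] 0.46976091761757166 12.280423148204918
120 134 474.0 502.0 -347.0 -300.0
128 546 474.0 503.0 -347.0 -301.0
```

View pics/w2.png

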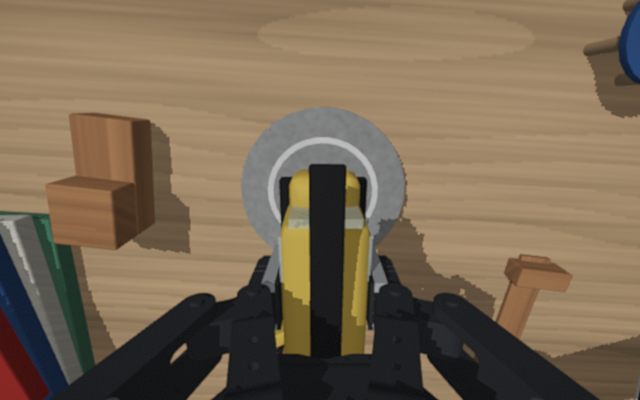

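Skids and nose are centred over the ring at (323,185). Lowering.

Emit:
{"op": "jog_arm", "data": {"increments": [[[0.5,-0.001,0,0.03,0,0,0],[0.5,-0.002,0,0.07,0,0,0],[0.5,-0.002,0,0.095,0,0,0],[0.5,-0.002,0,0.104,0,0,0],[0.5,-0.002,0,0.107,0,0,0],[0.5,-0.002,0,0.109,0,0,0],[0.5,-0.002,0,0.11,0,0,0],[0.5,-0.002,0,0.111,0,0,0],[0.5,-0.002,0,0.111,0,0,0],[0.5,-0.002,0,0.111,0,0,0]]]}}

```text
time_s: 7.5
tool_pos: [517.5, -322.9, 37.2]
ee_rot: [[-0.998, -0.062, 0.002], [-0.062, 0.998, -0.001], [-0.002, -0.001, -1.0]]
contact_force: [-0.1, 0.5, 4.1]
gripper_width: 0.417
finger_force: 39.4
```

Emit:
{"op": "jog_arm", "data": {"increments": [[[0,-0.002,0,0,0,0,0],[-1,0,0,0,0,0,0],[-1,0,0,0,0,0,0],[-1,0,0,0,0,0,0],[-1,0,0,-0.03,0,0,0],[-1,0,0,-0.08,0,0,0],[-1,0,0,-0.14,0,0,0],[-1,-0.006,0.02,-0.19,0,0,0],[-1,-0.02,0.06,-0.22,0,0,0],[-1,-0.039,0.12,-0.22,0,0,0]]]}}

```text
time_s: 8.75
tool_pos: [549.8, -203.5, 260.6]
ee_rot: [[-0.998, -0.056, 0.008], [-0.056, 0.998, -0.003], [-0.008, -0.004, -1.0]]
contact_force: [0.8, -0.2, -1.1]
gripper_width: 1.0
finger_force: 0.0
```

Emit:
{"op": "jog_arm", "data": {"increments": [[[-1,-0.019,0.06,0,0,0,-0.015],[-1,-0.039,0.12,0,0,0,-0.03],[-1,-0.058,0.18,0,0,0,-0.046],[-1,-0.078,0.24,0,0,0,-0.046],[-1,-0.091,0.28,0,0,0,-0.046],[-1,-0.0975,0.3,0,0,0,-0.046],[-1,-0.0975,0.302,0,0,0,-0.046],[-1,-0.0975,0.302,0,0,0,-0.046],[-1,-0.0975,0.302,0,0,0,-0.046],[-1,-0.0975,0.302,0,0,0,-0.046]]]}}

```text
time_s: 10.0
tool_pos: [626.9, 104.5, 256.5]
ee_rot: [[-0.991, -0.13, 0.0], [-0.13, 0.991, -0.0], [-0.0, -0.0, -1.0]]
contact_force: [-0.3, 1.4, 0.8]
gripper_width: 0.999
finger_force: 0.0
```

```bash
cat >> h.py <<'E'
def rectz(q,a,b,n=""):
    k=q[(q[:,2]>a)&(q[:,2]<b)];print(n,len(k),"z",np.median(k[:,2]).round(1),cv2.minAreaRect(k[:,:2].astype(np.float32)))
E
python3 - <<'E'
from h import *
s=r.get_state();im,d,c=grab("wrist");print(s["time_s"],s["tool_pos"],np.abs(s["dq"]).max(),s["gripper_width"])
P=cloud(d,c);P[d==0]=0;q=P.reshape(-1,3)
q=q[(abs(q[:,0]-630)<130)&(abs(q[:,1]-107)<60)];rectz(q,129,138,"ub");rectz(q,59,69,"lb")
goto([627.5,107,111.5],7.7,s)
im,d,c=grab("top");P=cloud(d,c);q=P.reshape(-1,3);q=q[np.hypot(q[:,0]-514,q[:,1]+323)<130]
rectz(q,59,70,"heli cabin top");rectz(q,72,84,"rotor")
E
```

```text
10.0 [626.85380882 104.4967673  256.47518608] 0.6169292072853517 0.998872388189248
ub 14527 z 133.4 ((628.6570434570312, 104.34864807128906), (180.31446838378906, 64.22952270507812), 7.549349784851074)
lb 0 z nan ((0.0, 0.0), (0.0, 0.0), 0.0)
goto [627.5, 107, 111.5] 7.7 -> shift [-0.001   0.0025  0.145 ] turn [-0.0003  0.     -0.0023]
heli cabin top 168 z 64.2 ((549.704345703125, -318.3437194824219), (136.9783477783203, 37.10558319091797), 2.2520062923431396)
rotor 146 z 77.5 ((539.7101440429688, -317.3471984863281), (158.33729553222656, 18.80968475341797), 7.527398109436035)
  return _methods._mean(a, axis=axis, dtype=dtype,
  ret = ret.dtype.type(ret / rcount)
```

Emit:
{"op": "jog_arm", "data": {"increments": [[[-1,-0.002,0,0.04,0,0,0],[-1,-0.002,0,0.085,0,0,0],[-1,-0.002,0,0.12,0,0,0],[-1,-0.002,0,0.138,0,0,0],[-1,-0.002,0,0.145,0,0,0],[-1,-0.002,0,0.145,0,0,0],[0.3,-0.002,0,0.145,0,0,0],[0.3,-0.002,0,0.145,0,0,0],[0.3,-0.002,0,0.145,0,0,0],[0.3,-0.002,0,0.145,0,0,0]]], "force": 40}}

```text
time_s: 11.35
tool_pos: [630.5, 107.0, 113.4]
ee_rot: [[-0.991, -0.133, 0.004], [-0.133, 0.991, 0.001], [-0.004, 0.0, -1.0]]
contact_force: [-1.0, -0.3, 6.4]
gripper_width: 0.739
finger_force: 44.4
```

Emit:
{"op": "jog_arm", "data": {"increments": [[[0.3,0,0,-0.006,0,0,0],[0.3,0,0,-0.025,0,0,0],[0.3,0,-0.004,-0.05,0,0,0.01],[0.3,0.001,-0.03,-0.06,0,0,0.03],[0.3,0.004,-0.08,-0.06,0,0,0.07],[0.3,0.007,-0.13,-0.06,0,0,0.1],[0.3,0.01,-0.18,-0.05,0,0,0.128],[0.3,0.012,-0.205,0,0,0,0.128],[0.3,0.012,-0.214,0.04,0,0,0.128],[0.3,0.012,-0.214,0.055,0,0,0.128]]]}}

```text
time_s: 12.6
tool_pos: [642.1, -110.3, 53.3]
ee_rot: [[-0.997, 0.072, -0.006], [0.072, 0.997, -0.001], [0.006, -0.002, -1.0]]
contact_force: [-0.3, -0.3, -0.5]
gripper_width: 0.736
finger_force: 44.1
```

Emit:
{"op": "jog_arm", "data": {"increments": [[[0.3,0,0,0,0,0,0],[0.3,0,0,0,0,0,0],[0.3,0,0,0,0,0,0],[0.3,0,0,0,0,0,0],[0.3,0,0,0,0,0,0],[0.3,0,0,0,0,0,0],[0.3,0,0,0,0,0,0],[0.3,0,0,0,0,0,0],[0.3,0,0,0,0,0,0],[0.3,0,0,0,0,0,0]]]}}

```text
time_s: 13.85
tool_pos: [645.5, -106.8, 56.2]
ee_rot: [[-0.998, 0.067, -0.0], [0.067, 0.998, -0.0], [0.0, -0.0, -1.0]]
contact_force: [0.4, -1.1, -1.1]
gripper_width: 0.744
finger_force: 44.1
```

```bash
python3 - <<'E'
from h import *
s=r.get_state();im,d,c=grab("wrist");print(s["time_s"],s["tool_pos"],np.round(s["ee_rot"],3).tolist(),s["gripper_width"])
cv2.imwrite("pics/w3.png",im)
P=cloud(d,c);P[d==0]=0;q=P.reshape(-1,3);w=q[(abs(q[:,0]-645)<130)&(abs(q[:,1]+108)<60)]
for z in range(55,105,5):
  k=w[(w[:,2]>=z)&(w[:,2]<z+5)]
  if len(k)>50:rectz(w,z,z+5,z)
im2,d2,c2=grab("top");P=cloud(d2,c2);q=P.reshape(-1,3);w=q[(abs(q[:,0]-645)<130)&(abs(q[:,1]+108)<60)]
rectz(w,74,92,"board top cam")
T=q[(abs(q[:,0]-630)<130)&(abs(q[:,1]-107)<60)];rectz(T,115,130,"storey top");rectz(T,60,70,"lb")
E
```

```text
13.85 [ 645.4947681  -106.79028765   56.24631424] [[-0.998, 0.067, -0.0], [0.067, 0.998, -0.0], [0.0, -0.0, -1.0]] 0.743903331813939
60 124 z 63.0 ((637.553955078125, -104.86883544921875), (89.08055877685547, 5.384366512298584), 86.34130096435547)
65 218 z 67.7 ((637.5179443359375, -104.77803802490234), (90.55620574951172, 5.687736511230469), 86.06253051757812)
70 667 z 74.7 ((616.4459838867188, -105.7732162475586), (131.35617065429688, 89.96491241455078), 2.1465301513671875)
75 48607 z 76.5 ((619.8970947265625, -103.90821838378906), (90.26728057861328, 133.7919921875), 86.8140640258789)
80 696 z 82.6 ((646.3463745117188, -105.06776428222656), (90.98460388183594, 22.994359970092773), 86.22261810302734)
85 622 z 87.3 ((646.3890991210938, -105.34860229492188), (90.01101684570312, 22.999820709228516), 86.05013275146484)
90 790 z 91.8 ((643.6536254882812, -105.54813385009766), (87.65880584716797, 19.2198429107666), 86.3864974975586)
95 702 z 98.4 ((636.6097412109375, -106.58772277832031), (116.24674224853516, 8.44444465637207), 86.38311004638672)
100 1637 z 102.7 ((645.3046875, -108.5418701171875), (119.83904266357422, 26.820114135742188), 86.49444580078125)
board top cam 0 z nan ((0.0, 0.0), (0.0, 0.0), 0.0)
storey top 284 z 123.6 ((631.2362670898438, 106.29796600341797), (130.8673095703125, 44.110904693603516), 8.944305419921875)
lb 631 z 64.3 ((629.231689453125, 105.05912017822266), (181.2201385498047, 63.88487243652344), 10.48936653137207)
  return _methods._mean(a, axis=axis, dtype=dtype,
  ret = ret.dtype.type(ret / rcount)
```

View pics/w3.png

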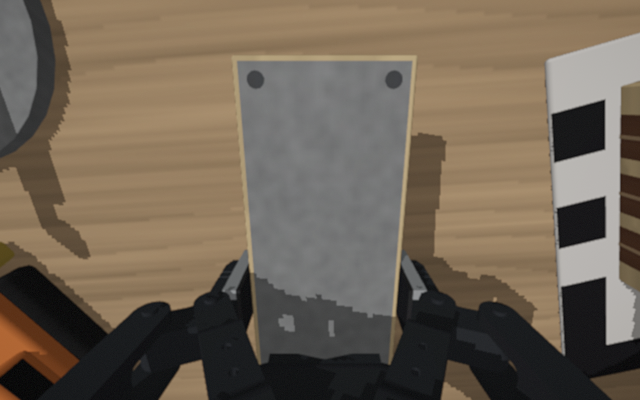

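The board hangs level over the rests, with its near edge at row 57. It sits about 3 mm too near, so I'll correct that and lower it.

Emit:
{"op": "jog_arm", "data": {"increments": [[[0.3,-0.003,-0.0015,0.012,0,0,0],[0.3,-0.003,-0.0015,0.028,0,0,0],[0.3,-0.003,-0.0015,0.036,0,0,0],[0.3,-0.003,-0.0015,0.039,0,0,0],[0.3,-0.003,-0.0015,0.041,0,0,0],[0.3,-0.003,-0.0015,0.042,0,0,0],[0.3,-0.003,-0.0015,0.043,0,0,0],[0.3,-0.003,-0.0015,0.0435,0,0,0],[0.3,-0.003,-0.0015,0.0435,0,0,0],[0.3,-0.003,-0.0015,0.0435,0,0,0]]]}}

```text
time_s: 15.2
tool_pos: [648.7, -108.6, 14.4]
ee_rot: [[-0.998, 0.067, 0.001], [0.067, 0.998, 0.0], [-0.001, 0.0, -1.0]]
contact_force: [-2.1, 0.5, 5.5]
gripper_width: 0.739
finger_force: 44.7
```

Emit:
{"op": "jog_arm", "data": {"increments": [[[-0.7,0,0,0,0,0,0],[-1,0,0,0,0,0,0],[-1,0,0,0,0,0,0],[-1,0,0,-0.02,0,0,0],[-1,0,0,-0.07,0,0,0],[-1,0,0,-0.13,0,0,0],[-1,0,0.01,-0.19,0,0,0],[-1,0.006,0.04,-0.22,0,0,-0.03],[-1,0.015,0.1,-0.22,0,0,-0.08],[-1,0.024,0.16,-0.22,0,0,-0.132]]]}}

```text
time_s: 16.45
tool_pos: [635.8, 53.4, 235.7]
ee_rot: [[-0.99, -0.14, 0.004], [-0.14, 0.99, 0.001], [-0.004, 0.0, -1.0]]
contact_force: [0.2, 0.9, -0.1]
gripper_width: 1.0
finger_force: 0.0
```

Emit:
{"op": "jog_arm", "data": {"increments": [[[-1,0.01,0.04,0,0,0,0],[-1,0.018,0.048,0,0,0,0],[-1,0.018,0.051,0,0,0,0],[-1,0.018,0.051,0,0,0,0],[-1,0.018,0.051,0,0,0,0],[-1,0.018,0.051,0,0,0,0],[-1,0.018,0.051,0,0,0,0],[-1,0.018,0.051,0,0,0,0],[-1,0.018,0.051,0,0,0,0],[-1,0.018,0.051,0,0,0,0]]]}}

```text
time_s: 17.7
tool_pos: [610.2, 100.8, 232.7]
ee_rot: [[-0.99, -0.14, -0.0], [-0.14, 0.99, 0.0], [0.0, 0.0, -1.0]]
contact_force: [-0.2, -0.3, -0.1]
gripper_width: 1.002
finger_force: 0.0
```

```bash
python3 - <<'E'
from h import *
s=r.get_state();im,d,c=grab("wrist");print(s["time_s"],s["tool_pos"],np.round(s["ee_rot"],3).tolist())
P=cloud(d,c);P[d==0]=0;q=P.reshape(-1,3);w=q[(abs(q[:,0]-630)<130)&(abs(q[:,1]-107)<60)]
rectz(w,119,129,"storey");rectz(w,59,69,"lb")
im2,d2,c2=grab("top");P=cloud(d2,c2);q=P.reshape(-1,3);w=q[(abs(q[:,0]-645)<130)&(abs(q[:,1]+108)<60)]
rectz(w,30,40,"board on rests");cv2.imwrite("pics/top2.png",im2)
T=q[(abs(q[:,0]-630)<130)&(abs(q[:,1]-107)<60)];rectz(T,60,70,"lb top")
E
```

```text
17.7 [610.22439241 100.84205661 232.7124741 ] [[-0.99, -0.14, -0.0], [-0.14, 0.99, 0.0], [0.0, 0.0, -1.0]]
storey 3645 z 124.1 ((631.9876098632812, 105.65150451660156), (130.31390380859375, 44.168853759765625), 8.917143821716309)
lb 5750 z 64.4 ((629.276123046875, 104.27957153320312), (179.52658081054688, 64.14981079101562), 10.335470199584961)
board on rests 934 z 34.3 ((645.3953247070312, -105.70831298828125), (64.11064910888672, 180.1778106689453), 86.1219711303711)
lb top 31 z 64.0 ((601.06298828125, 69.50641632080078), (111.25382995605469, 3.666170597076416), 10.0658540725708)
```

Emit:
{"op": "jog_arm", "data": {"increments": [[[-1,-0.012,0.002,0.02,0,0,-0.009],[-1,-0.022,0.002,0.06,0,0,-0.009],[-1,-0.022,0.002,0.1,0,0,-0.009],[-1,-0.022,0.002,0.13,0,0,-0.009],[-1,-0.022,0.002,0.14,0,0,-0.009],[-1,-0.022,0.002,0.14,0,0,-0.009],[0.5,-0.022,0.002,0.14,0,0,-0.009],[0.5,-0.022,0.002,0.14,0,0,-0.009],[0.5,-0.022,0.002,0.14,0,0,-0.009],[0.5,-0.022,0.002,0.14,0,0,-0.009]]], "force": 35}}

```text
time_s: 19.05
tool_pos: [633.0, 105.8, 94.4]
ee_rot: [[-0.988, -0.154, 0.003], [-0.154, 0.988, 0.001], [-0.003, 0.0, -1.0]]
contact_force: [-0.5, -0.2, 6.1]
gripper_width: 0.51
finger_force: 37.4
```

Emit:
{"op": "jog_arm", "data": {"increments": [[[0.5,0,0,-0.008,0,0,0],[0.5,0,0,-0.035,0,0,0],[0.5,0.005,0.01,-0.06,0,0,0],[0.5,0.02,0.045,-0.065,0,0,0],[0.5,0.043,0.095,-0.065,0,0,-0.02],[0.5,0.067,0.147,-0.06,0,0,-0.041],[0.5,0.09,0.197,-0.04,0,0,-0.041],[0.5,0.104,0.23,-0.015,0,0,-0.041],[0.5,0.11,0.2425,0,0,0,-0.041],[0.5,0.11,0.2425,0,0,0,-0.041]]]}}

```text
time_s: 20.3
tool_pos: [484.2, 327.7, 91.1]
ee_rot: [[-0.976, -0.218, -0.003], [-0.218, 0.976, -0.003], [0.004, -0.002, -1.0]]
contact_force: [0.1, -0.5, -1.2]
gripper_width: 0.511
finger_force: 36.8
```

Emit:
{"op": "jog_arm", "data": {"increments": [[[0.5,0,0,0,0,0,0],[0.5,0,0,0,0,0,0],[0.5,0,0,0,0,0,0],[0.5,0,0,0.01,0,0,0],[0.5,0,0,0.02,0,0,0],[0.5,0,0,0.02,0,0,0],[0.5,0,0,0.02,0,0,0],[0.5,0,0,0.02,0,0,0],[0.5,0,0,0.02,0,0,0],[0.5,0,0,0.02,0,0,0]]]}}

```text
time_s: 21.55
tool_pos: [485.9, 328.6, 73.0]
ee_rot: [[-0.976, -0.217, 0.0], [-0.217, 0.976, 0.0], [-0.0, 0.0, -1.0]]
contact_force: [0.3, 0.6, -0.1]
gripper_width: 0.513
finger_force: 36.8
```

```bash
python3 - <<'E'
from h import *
s=r.get_state();im,d,c=grab("wrist");print(s["time_s"],s["tool_pos"],np.round(s["ee_rot"],3).tolist(),s["gripper_width"])
cv2.imwrite("pics/w4.png",im)
im2,d2,c2=grab("top");P=cloud(d2,c2);q=P.reshape(-1,3);w=q[(abs(q[:,0]-630)<120)&(abs(q[:,1]-107)<60)];rectz(w,60,70,"lb")
E
```

```text
21.55 [485.91131252 328.64457766  72.99755404] [[-0.976, -0.217, 0.0], [-0.217, 0.976, 0.0], [-0.0, 0.0, -1.0]] 0.5130127226594187
lb 993 z 64.3 ((628.6234741210938, 104.92198181152344), (179.6779022216797, 63.789554595947266), 10.384349822998047)
```

View pics/w4.png

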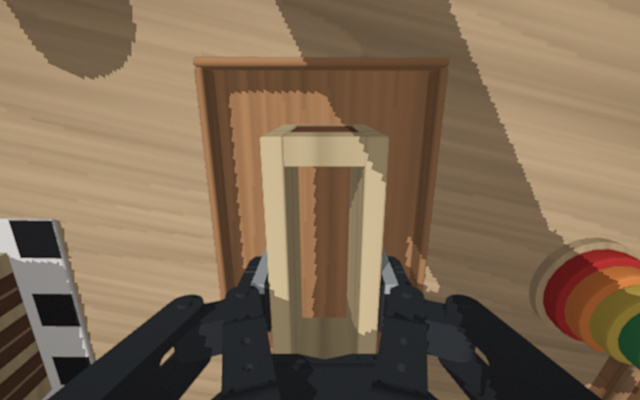

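Storey upright and centred in the large tray. Lowering.

Emit:
{"op": "jog_arm", "data": {"increments": [[[0.5,0,0,0.01,0,0,0],[0.5,0,0,0.023,0,0,0],[0.5,0,0,0.031,0,0,0],[0.5,0,0,0.034,0,0,0],[0.5,0,0,0.036,0,0,0],[0.5,0,0,0.037,0,0,0],[0.5,0,0,0.038,0,0,0],[0.5,0,0,0.0385,0,0,0],[0.5,0,0,0.0385,0,0,0],[0.5,0,0,0.0385,0,0,0]]]}}

```text
time_s: 22.9
tool_pos: [486.0, 328.7, 35.4]
ee_rot: [[-0.976, -0.217, 0.0], [-0.217, 0.976, 0.0], [-0.0, 0.0, -1.0]]
contact_force: [-2.7, -2.1, 5.1]
gripper_width: 0.507
finger_force: 37.6
```

Emit:
{"op": "jog_arm", "data": {"increments": [[[-0.7,0,0,0,0,0,0],[-1,0,0,0,0,0,0],[-1,0,0,0,0,0,0],[-1,0,0,-0.02,0,0,0],[-1,0,0,-0.06,0,0,0],[-1,0,0,-0.11,0,0,0],[-1,-0.008,-0.02,-0.15,0,0,0],[-1,-0.024,-0.065,-0.16,0,0,0.024],[-1,-0.044,-0.12,-0.16,0,0,0.024],[-1,-0.062,-0.17,-0.16,0,0,0.024]]]}}

```text
time_s: 24.15
tool_pos: [584.6, 174.4, 196.6]
ee_rot: [[-0.984, -0.18, 0.003], [-0.18, 0.984, 0.001], [-0.003, 0.001, -1.0]]
contact_force: [0.3, 0.3, 0.4]
gripper_width: 1.001
finger_force: 0.0
```

Emit:
{"op": "jog_arm", "data": {"increments": [[[-1,-0.017,-0.045,0,0,0,0],[-1,-0.026,-0.07,0,0,0,0],[-1,-0.032,-0.079,0,0,0,0],[-1,-0.032,-0.079,0,0,0,0],[-1,-0.032,-0.079,0,0,0,0],[-1,-0.032,-0.079,0,0,0,0],[-1,-0.032,-0.079,0,0,0,0],[-1,-0.032,-0.079,0,0,0,0],[-1,-0.032,-0.079,0,0,0,0],[-1,-0.032,-0.079,0,0,0,0]]]}}

```text
time_s: 25.4
tool_pos: [628.9, 104.0, 194.3]
ee_rot: [[-0.984, -0.18, -0.0], [-0.18, 0.984, -0.0], [0.0, -0.0, -1.0]]
contact_force: [0.0, -0.8, 0.0]
gripper_width: 0.994
finger_force: 0.0
```

```bash
python3 - <<'E'
from h import *
s=r.get_state();im,d,c=grab("wrist");print(s["time_s"],s["tool_pos"],np.round(s["ee_rot"],3).tolist())
P=cloud(d,c);P[d==0]=0;q=P.reshape(-1,3);w=q[(abs(q[:,0]-630)<130)&(abs(q[:,1]-107)<60)];rectz(w,59,69,"lb")
k=w[(w[:,2]>25)&(w[:,2]<56)];print("chair pts",len(k),k.min(0) if len(k) else "",k.max(0) if len(k) else "")
goto([629,104.5,42.5],10.35,s)
im2,d2,c2=grab("top");P=cloud(d2,c2);q=P.reshape(-1,3);w=q[np.hypot(q[:,0]-485,q[:,1]-328)<90];rectz(w,60,70,"storey in tray")
w=q[(abs(q[:,0]-645)<130)&(abs(q[:,1]+108)<60)];rectz(w,30,40,"board on rests")
E
```

```text
25.4 [628.8813621  103.97246095 194.25023949] [[-0.984, -0.18, -0.0], [-0.18, 0.984, -0.0], [0.0, -0.0, -1.0]]
lb 13880 z 64.4 ((629.6939086914062, 104.30029296875), (179.3549041748047, 64.12521362304688), 10.279228210449219)
chair pts 880 [735.59060395 123.16449973  25.99263774] [759.87680457 156.06787064  55.96354768]
goto [629, 104.5, 42.5] 10.35 -> shift [-0.0002  0.0005  0.1518] turn [-0.     -0.      0.0001]
storey in tray 262 z 64.5 ((484.8414611816406, 330.4825134277344), (130.445068359375, 45.49169158935547), 12.464727401733398)
board on rests 935 z 34.4 ((646.166015625, -105.58773803710938), (63.987510681152344, 181.1923370361328), 86.0706787109375)
```

Emit:
{"op": "jog_arm", "data": {"increments": [[[-1,0,0,0.04,0,0,0],[-1,0,0,0.085,0,0,0],[-1,0,0,0.125,0,0,0],[-1,0,0,0.145,0,0,0],[-1,0,0,0.152,0,0,0],[-1,0,0,0.152,0,0,0],[0.3,0,0,0.152,0,0,0],[0.3,0,0,0.152,0,0,0],[0.3,0,0,0.152,0,0,0],[0.3,0,0,0.152,0,0,0]]], "force": 40}}

```text
time_s: 26.75
tool_pos: [630.7, 104.3, 44.4]
ee_rot: [[-0.984, -0.18, 0.004], [-0.18, 0.984, 0.001], [-0.004, 0.0, -1.0]]
contact_force: [-0.9, 0.8, 4.7]
gripper_width: 0.736
finger_force: 44.5
```

Emit:
{"op": "jog_arm", "data": {"increments": [[[0.3,0,0,-0.006,0,0,0],[0.3,0,0,-0.025,0,0,0],[0.3,0,-0.004,-0.06,0,0,0.01],[0.3,0.003,-0.03,-0.08,0,0,0.04],[0.3,0.008,-0.08,-0.08,0,0,0.08],[0.3,0.013,-0.13,-0.08,0,0,0.12],[0.3,0.018,-0.175,-0.08,0,0,0.159],[0.3,0.021,-0.203,-0.07,0,0,0.159],[0.3,0.021,-0.2105,-0.06,0,0,0.159],[0.3,0.021,-0.2105,-0.05,0,0,0.159]]]}}

```text
time_s: 28.0
tool_pos: [645.7, -107.4, 91.7]
ee_rot: [[-0.998, 0.071, -0.0], [0.071, 0.998, 0.0], [0.001, 0.0, -1.0]]
contact_force: [0.3, 0.7, -0.8]
gripper_width: 0.741
finger_force: 44.1
```

Emit:
{"op": "jog_arm", "data": {"increments": [[[0.3,0,0,0,0,0,0],[0.3,0,0,0,0,0,0],[0.3,0,0,0,0,0,0],[0.3,0,0,0,0,0,0],[0.3,0,0,0,0,0,0],[0.3,0,0,0,0,0,0],[0.3,0,0,0,0,0,0],[0.3,0,0,0,0,0,0],[0.3,0,0,0,0,0,0],[0.3,0,0,0,0,0,0]]]}}

```text
time_s: 29.25
tool_pos: [646.1, -106.8, 92.3]
ee_rot: [[-0.998, 0.069, -0.0], [0.069, 0.998, -0.0], [0.0, -0.0, -1.0]]
contact_force: [-0.7, -0.0, -0.3]
gripper_width: 0.738
finger_force: 44.1
```

```bash
python3 - <<'E'
from h import *
s=r.get_state();im,d,c=grab("wrist");print(s["time_s"],s["tool_pos"],np.round(s["ee_rot"],3).tolist(),s["gripper_width"])
cv2.imwrite("pics/w5.png",im)
P=cloud(d,c);P[d==0]=0;q=P.reshape(-1,3)
for n,a,b in(("held",98,122),("placed",30,38)):
    w=q[(abs(q[:,2]-(a+b)/2)<(b-a)/2)&(q[:,0]>530)&(q[:,0]<600)&(abs(q[:,1]+106)<50)]
    if len(w)<10: print(n,len(w));continue
    print(n,len(w),np.median(w[:,2]).round(1),"xmin",np.percentile(w[:,0],.3).round(1))
    for x in (570,580,590):
        e=w[abs(w[:,0]-x)<3]; print(x,e[:,1].min().round(1) if len(e) else 0,e[:,1].max().round(1) if len(e) else 0)
E
```

```text
29.25 [ 646.10361751 -106.77201479   92.25839439] [[-0.998, 0.069, -0.0], [0.069, 0.998, -0.0], [0.0, -0.0, -1.0]] 0.7380700172362058
held 21964 112.6 xmin 554.5
570 -132.1 -67.6
580 -133.0 -68.5
590 -133.4 -69.1
placed 0
```

View pics/w5.png

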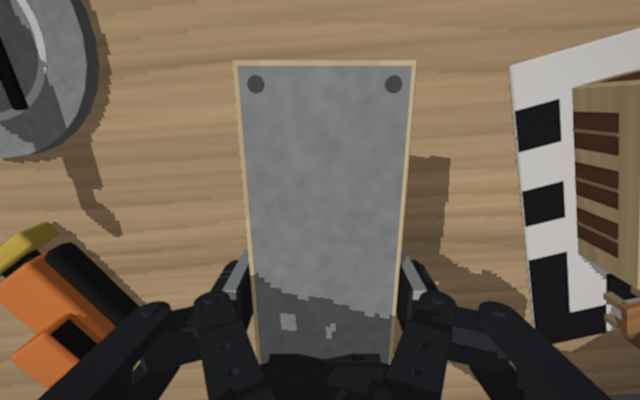

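The held board is level with its near edge at row 62, aligned with the first board to within about 1 mm. The first board is hidden beneath it. Lowering.

Emit:
{"op": "jog_arm", "data": {"increments": [[[0.3,0,-0.0005,0.015,0,0,0],[0.3,0,-0.0005,0.035,0,0,0],[0.3,0,-0.0005,0.053,0,0,0],[0.3,0,-0.0005,0.063,0,0,0],[0.3,0,-0.0005,0.067,0,0,0],[0.3,0,-0.0005,0.068,0,0,0],[0.3,0,-0.0005,0.069,0,0,0],[0.3,0,-0.0005,0.07,0,0,0],[0.3,0,-0.0005,0.0705,0,0,0],[0.3,0,-0.0005,0.0705,0,0,0]]]}}

```text
time_s: 30.55
tool_pos: [645.8, -108.8, 33.4]
ee_rot: [[-0.997, 0.071, -0.004], [0.071, 0.997, 0.004], [0.004, 0.003, -1.0]]
contact_force: [-25.8, 6.6, 61.4]
gripper_width: 0.74
finger_force: 78.1
```

The force rose to 61 N about 10 mm early. The fingertips reach below the held board and have landed on the first board's edge. I'll lift off, put the board back on the ground floor and regrip it with the tips flush with its underside.

Emit:
{"op": "jog_arm", "data": {"increments": [[[0.3,0,0,-0.012,0,0,0],[0.3,0,0,-0.03,0,0,0],[0.3,0,0,-0.06,0,0,0],[0.3,0,0,-0.09,0,0,0],[0.3,0,0,-0.1,0,0,0],[0.3,0,0,-0.1,0,0,0],[0.3,0,0,-0.1,0,0,0],[0.3,0,0,-0.1,0,0,0],[0.3,0,0,-0.1,0,0,0],[0.3,0,0,-0.1,0,0,0]]]}}

```text
time_s: 31.8
tool_pos: [645.9, -107.3, 121.4]
ee_rot: [[-0.998, 0.069, -0.001], [0.069, 0.998, -0.0], [0.001, -0.0, -1.0]]
contact_force: [0.0, 0.3, -0.9]
gripper_width: 0.738
finger_force: 44.1
```

```bash
cat >> h.py <<'E'
def held(q,zt):
    w=q[(abs(q[:,2]-zt)<8)&(q[:,0]>530)&(q[:,0]<600)]
    print("held",len(w),"xmin",np.percentile(w[:,0],.3).round(1))
    for x in (562,570,580,590):
        e=w[abs(w[:,0]-x)<3]; print(x,"z",np.median(e[:,2]).round(1),np.percentile(e[:,1],.5).round(1),np.percentile(e[:,1],99.5).round(1))
E
python3 - <<'E'
from h import *
s=r.get_state();im,d,c=grab("wrist");print(s["time_s"],s["tool_pos"],np.round(s["ee_rot"],3).tolist(),s["gripper_width"],s["finger_force"])
cv2.imwrite("pics/w6.png",im)
P=cloud(d,c);P[d==0]=0;q=P.reshape(-1,3);q=q[abs(q[:,1]+106)<45]
held(q,s["tool_pos"][2]+20.3)
goto([630,104.2,115],10.35,s)
E
```

```text
31.8 [ 645.89722955 -107.32064088  121.38273054] [[-0.998, 0.069, -0.001], [0.069, 0.998, -0.0], [0.001, -0.0, -1.0]] 0.7382300794163145 44.09809112548828
held 22029 xmin 554.4
562 z 142.1 -131.5 -68.5
570 z 141.9 -132.1 -69.0
580 z 141.9 -132.8 -69.6
590 z 141.8 -133.4 -70.3
goto [630, 104.2, 115] 10.35 -> shift [0.0304 0.2099 0.0064] turn [-0.     -0.0004 -0.1589]
```

Emit:
{"op": "jog_arm", "data": {"increments": [[[0.3,0.004,0.03,0,0,0,-0.02],[0.3,0.011,0.08,0,0,0,-0.06],[0.3,0.019,0.13,0,0,0,-0.1],[0.3,0.026,0.18,0,0,0,-0.14],[0.3,0.03,0.203,0,0,0,-0.159],[0.3,0.03,0.21,0.01,0,0,-0.159],[0.3,0.03,0.21,0.03,0,0,-0.159],[0.3,0.03,0.21,0.05,0,0,-0.159],[0.3,0.03,0.21,0.06,0,0,-0.159],[0.3,0.03,0.21,0.065,0,0,-0.159]]]}}

```text
time_s: 33.1
tool_pos: [629.9, 102.8, 55.2]
ee_rot: [[-0.984, -0.178, -0.002], [-0.178, 0.984, -0.001], [0.002, -0.001, -1.0]]
contact_force: [1.5, 0.2, -0.8]
gripper_width: 0.74
finger_force: 44.1
```

Emit:
{"op": "jog_arm", "data": {"increments": [[[0.3,0,0,0.003,0,0,0],[0.3,0,0,0.006,0,0,0],[0.3,0,0,0.009,0,0,0],[0.3,0,0,0.011,0,0,0],[0.3,0,0,0.012,0,0,0],[0.3,0,0,0.013,0,0,0],[0.3,0,0,0.0135,0,0,0],[0.3,0,0,0.014,0,0,0],[0.3,0,0,0.014,0,0,0],[0.3,0,0,0.014,0,0,0]]]}}

```text
time_s: 34.35
tool_pos: [630.6, 104.3, 44.4]
ee_rot: [[-0.984, -0.18, -0.0], [-0.18, 0.984, 0.0], [0.0, 0.001, -1.0]]
contact_force: [-4.3, -1.6, 8.1]
gripper_width: 0.739
finger_force: 44.9
```

```bash
python3 - <<'E'
from h import *
s=r.get_state();im,d,c=grab("top");P=cloud(d,c);q=P.reshape(-1,3);print(s["tool_pos"],s["contact_force"])
w=q[(abs(q[:,0]-645)<130)&(abs(q[:,1]+108)<60)];rectz(w,30,40,"board on rests");rectz(w,20,60,"b")
E
```

```text
[630.58540885 104.34965614  44.40194971] [-4.29052519 -1.63024551  8.10138271]
board on rests 933 z 34.3 ((646.6446533203125, -106.38613891601562), (64.05966186523438, 180.5778350830078), 85.95742797851562)
b 1044 z 34.1 ((646.689208984375, -106.32474517822266), (64.16658020019531, 182.06271362304688), 86.03792572021484)
```

Emit:
{"op": "jog_arm", "data": {"increments": [[[-0.8,0,0,0,0,0,0],[-0.8,0,0,0,0,0,0],[-0.8,0,0,-0.006,0,0,0],[-0.8,0,0,-0.014,0,0,0],[-0.8,0,0,-0.014,0,0,0],[-0.8,0,0,-0.014,0,0,0],[0.3,0,0,-0.014,0,0,0],[0.3,0,0,-0.014,0,0,0],[0.3,0,0,-0.014,0,0,0],[0.3,0,0,-0.014,0,0,0]]], "force": 50}}

```text
time_s: 35.65
tool_pos: [630.9, 104.3, 57.1]
ee_rot: [[-0.984, -0.18, 0.001], [-0.18, 0.984, 0.0], [-0.001, 0.0, -1.0]]
contact_force: [0.1, 0.2, 2.5]
gripper_width: 0.731
finger_force: 56.2
```

Emit:
{"op": "jog_arm", "data": {"increments": [[[0.3,0,0,-0.003,0,0,0],[0.3,0,0,-0.008,0,0,0],[0.3,0,0,-0.015,0,0,0],[0.3,0,0,-0.025,0,0,0],[0.3,0,0,-0.04,0,0,0],[0.3,0,0,-0.06,0,0,0],[0.3,0,0,-0.07,0,0,0],[0.3,0,0,-0.07,0,0,0],[0.3,0,0,-0.07,0,0,0],[0.3,0,0,-0.07,0,0,0]]]}}

```text
time_s: 36.9
tool_pos: [629.8, 104.2, 125.8]
ee_rot: [[-0.984, -0.18, -0.002], [-0.18, 0.984, -0.0], [0.002, -0.0, -1.0]]
contact_force: [-0.4, 0.4, -0.8]
gripper_width: 0.728
finger_force: 55.8
```

```bash
python3 - <<'E'
from h import *
s=r.get_state();im,d,c=grab("wrist");print(s["time_s"],s["tool_pos"],s["gripper_width"],s["finger_force"])
cv2.imwrite("pics/w7.png",im)
P=cloud(d,c);P[d==0]=0;q=P.reshape(-1,3);w=q[(abs(q[:,1]-100)<60)]
held(w,s["tool_pos"][2]+8.5)
goto([648,-106.3,90],-4,s)
E
```

```text
36.9 [629.80621648 104.20032475 125.79277215] 0.7283824724550877 55.81303060054779
held 22776 xmin 537.3
562 z 133.4 60.9 124.9
570 z 133.4 62.3 126.5
580 z 133.4 64.2 128.2
590 z 133.3 66.0 130.1
goto [648, -106.3, 90] -4 -> shift [ 0.0199 -0.2103  0.0359] turn [-0.0002 -0.0012  0.1597]
```

Emit:
{"op": "jog_arm", "data": {"increments": [[[0.3,0.001,-0.01,0,0,0,0.01],[0.3,0.004,-0.04,0,0,0,0.04],[0.3,0.008,-0.08,0,0,0,0.08],[0.3,0.012,-0.125,0,0,0,0.12],[0.3,0.016,-0.17,0,0,0,0.159],[0.3,0.019,-0.198,0.01,0,0,0.1595],[0.3,0.02,-0.208,0.025,0,0,0.1595],[0.3,0.02,-0.2105,0.035,0,0,0.1595],[0.3,0.02,-0.2105,0.04,0,0,0.1595],[0.3,0.02,-0.2105,0.04,0,0,0.1595]]]}}

```text
time_s: 38.2
tool_pos: [648.6, -103.9, 85.9]
ee_rot: [[-0.998, 0.067, -0.001], [0.067, 0.998, 0.001], [0.001, 0.001, -1.0]]
contact_force: [-0.2, -0.0, -1.6]
gripper_width: 0.729
finger_force: 55.8
```

Emit:
{"op": "jog_arm", "data": {"increments": [[[0.3,0,0,0,0,0,0],[0.3,0,0,0,0,0,0],[0.3,0,0,0,0,0,0],[0.3,0,0,0,0,0,0],[0.3,0,0,0,0,0,0],[0.3,0,0,0,0,0,0],[0.3,0,0,0,0,0,0],[0.3,0,0,0,0,0,0],[0.3,0,0,0,0,0,0],[0.3,0,0,0,0,0,0]]]}}

```text
time_s: 39.45
tool_pos: [648.8, -106.4, 86.8]
ee_rot: [[-0.998, 0.07, -0.0], [0.07, 0.998, -0.0], [0.0, -0.0, -1.0]]
contact_force: [-0.1, 0.4, -1.4]
gripper_width: 0.73
finger_force: 55.8
```

```bash
python3 - <<'E'
from h import *
s=r.get_state();im,d,c=grab("wrist");print(s["time_s"],s["tool_pos"],np.round(s["ee_rot"],3).tolist(),s["gripper_width"],s["finger_force"])
cv2.imwrite("pics/w8.png",im)
P=cloud(d,c);P[d==0]=0;q=P.reshape(-1,3);q=q[abs(q[:,1]+106)<45]
held(q,s["tool_pos"][2]+7.6)
E
```

```text
39.45 [ 648.78459613 -106.38351987   86.75818151] [[-0.998, 0.07, -0.0], [0.07, 0.998, -0.0], [0.0, -0.0, -1.0]] 0.730207304692262 55.81683039665222
held 16724 xmin 557.6
562 z 94.2 -130.3 -67.4
570 z 94.2 -130.9 -67.8
580 z 94.2 -131.5 -68.6
590 z 94.2 -132.3 -69.2
```

Emit:
{"op": "jog_arm", "data": {"increments": [[[0.3,0.002,-0.002,0.01,0,0,0],[0.3,0.002,-0.002,0.025,0,0,0],[0.3,0.002,-0.002,0.037,0,0,0],[0.3,0.002,-0.002,0.043,0,0,0],[0.3,0.002,-0.002,0.046,0,0,0],[0.3,0.002,-0.002,0.048,0,0,0],[0.3,0.002,-0.002,0.0495,0,0,0],[0.3,0.002,-0.002,0.0505,0,0,0],[0.3,0.002,-0.002,0.051,0,0,0],[0.3,0.002,-0.002,0.051,0,0,0]]]}}

```text
time_s: 40.75
tool_pos: [647.0, -108.4, 36.5]
ee_rot: [[-0.998, 0.07, 0.001], [0.07, 0.998, -0.0], [-0.001, 0.0, -1.0]]
contact_force: [-0.9, 0.1, 3.3]
gripper_width: 0.732
finger_force: 58.3
```

```bash
python3 - <<'E'
from h import *
s=r.get_state();print(s["tool_pos"],s["contact_force"],np.round(s["ee_rot"],3).tolist())
im,d,c=grab("wrist");P=cloud(d,c);P[d==0]=0;q=P.reshape(-1,3);q=q[abs(q[:,1]+106)<45]
held(q,s["tool_pos"][2]+7.6)
big=cv2.resize(im[30:330,180:460],None,fx=2,fy=2);cv2.imwrite("pics/w9.png",big)
E
```

```text
[ 647.04279639 -108.36917329   36.52794161] [-0.93199911  0.12709636  3.31865988] [[-0.998, 0.07, 0.001], [0.07, 0.998, -0.0], [-0.001, 0.0, -1.0]]
held 17361 xmin 555.9
562 z 44.0 -132.4 -69.4
570 z 44.0 -132.9 -69.8
580 z 44.0 -133.6 -70.5
590 z 44.0 -134.3 -71.2
```

View pics/w9.png

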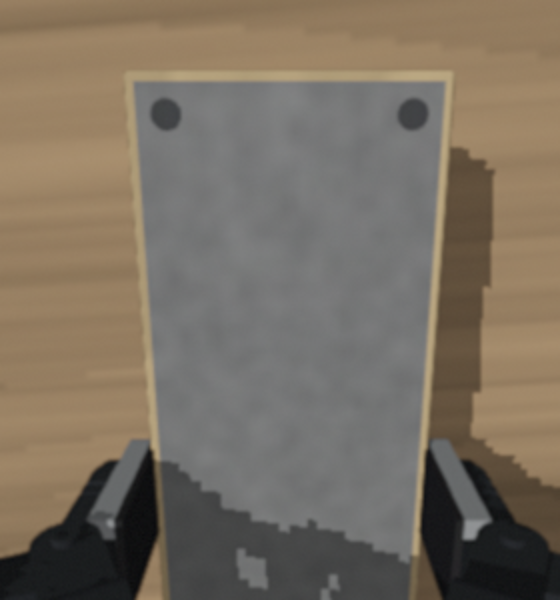

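The board is seated at 44 mm with light contact, and the first board is fully hidden under it (near edge at crop row 75). Releasing and retreating.

Emit:
{"op": "jog_arm", "data": {"increments": [[[-0.6,0,0,0,0,0,0],[-1,0,0,0,0,0,0],[-1,0,0,0,0,0,0],[-1,0,0,-0.03,0,0,0],[-1,0,0,-0.08,0,0,0],[-1,0,0,-0.14,0,0,0],[-1,0.03,0.02,-0.18,0,0,0],[-1,0.07,0.06,-0.2,0,0,0],[-1,0.1,0.1,-0.2,0,0,0],[-1,0.1,0.1,-0.2,0,0,0]]]}}

```text
time_s: 42.05
tool_pos: [551.9, 3.8, 235.7]
ee_rot: [[-0.998, 0.061, -0.001], [0.061, 0.998, 0.003], [0.001, 0.003, -1.0]]
contact_force: [-1.0, -0.7, 0.2]
gripper_width: 1.003
finger_force: 0.0
```

Emit:
{"op": "jog_arm", "data": {"increments": [[[-1,0.02,0,0,0,0,0],[-1,0.04,0,0,0,0,0],[-1,0.05,0,0,0,0,0],[-1,0.05,0,0,0,0,0],[-1,0.05,0,0,0,0,0],[-1,0.05,0,0,0,0,0],[-1,0.05,0,0,0,0,0],[-1,0.05,0,0,0,0,0],[-1,0.05,0,0,0,0,0],[-1,0.05,0,0,0,0,0]]]}}

```text
time_s: 43.3
tool_pos: [504.0, 2.0, 235.7]
ee_rot: [[-0.998, 0.069, -0.0], [0.069, 0.998, -0.0], [0.0, -0.0, -1.0]]
contact_force: [0.2, 0.0, -0.2]
gripper_width: 0.999
finger_force: 0.0
```

```bash
python3 - <<'E'
from h import *
s=r.get_state();print(s["time_s"],s["tool_pos"],s["contact_force"])
im,d,c=grab("top");cv2.imwrite("pics/top3.png",im);P=cloud(d,c);q=P.reshape(-1,3)
w=q[(abs(q[:,0]-645)<130)&(abs(q[:,1]+108)<60)];rectz(w,38,50,"pile top");k=w[(w[:,2]>28)&(w[:,2]<39)];print("lower showing",len(k))
w=q[np.hypot(q[:,0]-485,q[:,1]-328)<90];rectz(w,60,70,"storey")
w=q[np.hypot(q[:,0]-514,q[:,1]+323)<130];rectz(w,60,70,"cabin");rectz(w,72,84,"rotor")
d0=np.load("pics/top0.npy");P0=cloud(d0,c);q0=P0.reshape(-1,3)
for n,x,y in(("chair",745,146),("arch",711,334),("cone",518,562),("cup",358,124),("stool",375,-81),("digger",701,-316),("stairs",538,-520)):
    f=lambda q:(lambda k:(len(k),k.mean(0).round(1)))(q[(abs(q[:,0]-x)<70)&(abs(q[:,1]-y)<(25 if n=="chair" else 70))&(q[:,2]>30)&(q[:,2]<(52 if n=="chair" else 110))])
    print(n,f(q0),f(q))
s2,_,_=grab("scene");cv2.imwrite("pics/scene3.png",cv2.resize(s2[130:330,160:480],None,fx=2.4,fy=2.4))
E
```

```text
43.3 [503.9590156    1.961579   235.73588029] [ 0.15646416  0.0136019  -0.24223938]
pile top 967 z 43.4 ((646.1756591796875, -105.60113525390625), (64.28225708007812, 180.83810424804688), 85.87535095214844)
lower showing 72
storey 268 z 64.9 ((484.4693298339844, 330.02923583984375), (129.60186767578125, 45.210899353027344), 12.27914047241211)
cabin 169 z 65.3 ((549.8424072265625, -317.3072204589844), (136.2949676513672, 36.789676666259766), 3.9072072505950928)
rotor 150 z 77.3 ((539.55712890625, -322.35076904296875), (158.0337371826172, 19.896915435791016), 3.4036684036254883)
chair (24, array([755.7, 140.5,  39.6])) (41, array([737.5, 136.3,  39.7]))
arch (325, array([708.1, 332.7,  55.7])) (322, array([707.9, 332.8,  55.6]))
cone (564, array([518.6, 557.9,  65.2])) (559, array([518.9, 558.5,  65.1]))
cup (161, array([361. , 128.7,  60.2])) (157, array([360.5, 128.3,  60.9]))
stool (396, array([375.5, -80.1,  42.1])) (214, array([376.4, -94. ,  42.1]))
digger (358, array([ 707.4, -310.7,   43.7])) (355, array([ 707.8, -310.9,   43.5]))
stairs (440, array([ 528.4, -511.7,   49.5])) (441, array([ 528.6, -512.1,   49.4]))
```

View pics/scene3.png

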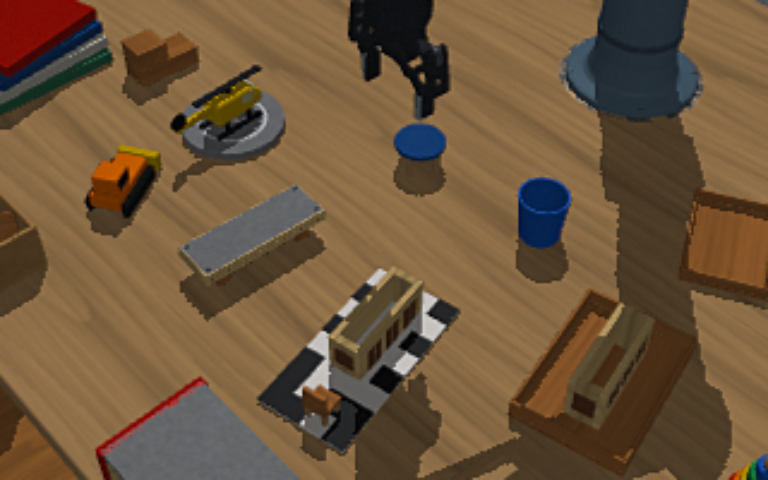

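All four pieces are where they should be: the helicopter upright on the pad at (230,115), the boards stacked on the rests at (255,235), and the storey upright in the large tray at (610,365). The chair still stands at (320,400). Handing in.

```bash
python3 -c "
from h import *
print(r.job_done())"
```

```text
the job is handed in; nothing more can be done
None
```

I handed the job in at about 43 s: the helicopter is upright on the pad, both boards are stacked squarely on the rests and the storey stands in the large tray, but on the first try at the lower board the fingertips pressed the upper board at 61 N (limit is 40 N for the arm or gripper body, 120 N at the wrist), so I set it back on the ground floor and regripped it, and no toy appears to have been moved.

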